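# Lift the stone egg from the collector's case with the tongs

### The arm

A 6-joint arm with a two-finger parallel gripper is mounted at the origin on the work surface. World frame = base frame: x ahead of the robot, y to its left, z up, the work surface at z = 0. Lengths are in m, angles in rad, forces in N, time in s.
With the tool pointing down it reaches from about 0.3 to 0.85 m from the base axis. Payload 4.2 kg.
Tool frame: the origin (TCP) lies at the very end of the fingers, on their centre line; the grasp point (between the pads) lies 19 mm behind it (ctrl.pinch_z is the distance from the TCP to the grasp point, in m); z points along the fingers, y is the line along which they close (so a half turn about z gives the same grasp; the last joint's range is limited). The gripper opens to 91 mm and grips with 3 to 60 N. Pads are 32 mm wide; open, the fingers measure 118 mm over their backs; the gripper's body (76 mm by 178 mm) begins 60 mm behind the grasp point.
Start: joints at [-1.332, 0.32, 1.565, -0, 1.257, -0.02], TCP at [0.147, -0.556, 0.214] pointing down, gripper open.
Joint ranges: [-3.11, 3.11], [-0.84, 2.01], [0.21, 2.61], [-1.34, 4.49], [0.05, 2.63], [-2.56, 2.56]. Speed limits (rad/s): [2.57, 2.57, 3.14, 3.14, 3.14, 3.14].

### API

Orientations are given as a unit quaternion [w, x, y, z].
In Python, from workcell import ctrl gives the robot as it stands.
- The arm moves only by the tool apply_moves, never from a script. Its argument "moves" is a list of rows, each an object with "linear": the shift along the tool's x, y, z in cm, a list of three; "turn": the turn, a rotation vector about the tool's x, y, z in degrees, a list of three; "claw": the opening, from -1 (shut) to 1 (fully open). A call has 1 to 12 rows; each row shifts and turns the commanded pose from where the row before left it, along the tool's axes as they then stand; what a row does not reach is not made up. A row lasts 1/8 s, in which the tool goes at most 62.5 mm and 10.7 degrees, less where a joint would pass 70% of its speed; a pose out of reach is approached as far as the arm can. A call with a gripper value outside its range is refused whole. The fingers move at their own pace and stop on an object; "squeeze" is the grip in N (left out, the last holds). Time passes only in rows, so rows that do not move let the fingers close. It gives the time, the measured TCP pose, the force, the opening and the grip force at its end, in the units of the state.
- ctrl.state(): the state, without advancing time (a new reading comes with each control period).
- ctrl.camera(name): name is "side" or "top" or "wrist"; returns a dict with "frame" (420x560x3 uint8, blue, green, red), "z_map" (420x560 float32, m along the optical axis (not along the pixel's ray), 0 where there is no reading), "fovy" (degrees; the focal length in pixels is half the picture's height over the tangent of half this angle, whatever the lens; pixels are square), "cx", "cy" (the principal point, pixels), "rvec" (rotation vector, rad) and "tvec" (3), from world to camera coordinates, as OpenCV has them. Camera axes: x right, y down, z forward; pixel columns grow to the right and rows downward; lengths in m; the calibration is good to about 2 mm. A picture is of the moment at which its call begins.
- ctrl.job_done(): hands the job in; it is judged then, once.
The state is a dict: "t": time; "joint_pos": joint angles; "qvel": joint speeds; "joint_torque": joint torques, N m; "tool_pos": TCP position; "eef_rot": TCP orientation; "wrist_force": force on the tool from outside, world axes, zero at the start; "wrist_torque": the same for the moment, N m; "width": finger opening in m; "gripper_force": force on a finger pad.
Only numpy, scipy, OpenCV 4.12 (cv2) and the standard library are available. Lean on these libraries where they do the work, as an engineer would, in place of code of your own. Each camera call takes 0.05 s, during which the arm holds its last target. There are 200 camera calls.

### The job

On the desk, open the lid of the wooden collector's case all the way, until it rests on its stop. Then pick up the steel tongs, close them on the egg-shaped stone in the case and lift it about 10 cm straight up out of its nest, without ever touching the stones with the fingers and leaving the cone-shaped stone, the mug and the magnifier where they are. Finish while holding: the fingers squeeze the tongs, the tongs grip the egg in the air, still, and the lid stays open.

Things in the scene. Friction and masses are not known exactly. Their poses are not given: they have to be found in the camera images.
- case: Wooden case fixed to the desk: tray 110 (x) x 200 (y) x 34 mm high under a deep hinged lid (closed: top 87 mm above the desk). Origin: centre of the underside; x points from the handle side to the hinge side, y along its length. Padded floor 30 mm above the desk, with two ring nests (6 mm high, 40 mm across) at x = +10, y = +42.5 and -42.5 mm, one stone in each.
- lid (a joint): Opening angle of the lid in rad: 0 closed, 1.75 fully open on its stop; turns about the case's y direction at the far (+x) rim. A hollow wooden shell 110 x 200 x 52 mm with 6 mm walls, about 0.25 kg; let go below about 0.9 rad it falls shut, beyond about 1.2 rad it falls open onto its stop.
- lid_hinge (a point): Middle of the lid's hinge line, x = +55 mm, y = 0, 35 mm above the desk in the case frame. Its axes turn with the lid; closed, they are parallel to the case's.
- lid_handle (a point): Middle of the lid's handle: a round steel bar 10 mm thick, 90 mm long, parallel to the case's y axis, 40 mm out in front of the lid's front face (between two end posts); closed, it is 79 mm above the desk, 150 mm from the hinge line horizontally and 44 mm above it. It can turn within a pinch from above.
- tongs: Steel spring tongs on edge on the desk, 210 mm long, 95 g, a V opening towards +x. Origin: under the grip point, on the centre line, 100 mm ahead of the rear pivot; x to the jaws. Arms: upright strips 2.5 mm thick, 18 mm high; at the origin 58 mm wide over the outsides. Squeezing there closes the jaws (spring 5 to 8 N): 50 mm wide leaves about 50 mm between the jaws, 42 mm wide about 34.
- tongs_arm (a joint): Closing angle of the tongs in rad: 0 fully open (as lying), about 0.16 when closed on the egg, 0.29 when closed on nothing.
- tongs_grip (a point): Grip point: 9 mm above the tongs' origin, halfway up the arms.
- tongs_jaws (a point): Point midway between the two jaws of the open tongs, 95 mm ahead (+x) of the grip point, at the same height. The jaws are shallow upright Vs, 31 mm long and 18 mm high; opening between them about 65 mm when fully open.
- egg: Egg-shaped polished pale stone, 34 mm in diameter, 46 mm high, about 60 g, standing upright in one of the two nests. Origin: centre of its underside (30 mm above the desk at the start); its widest part is an upright cylinder band 17 to 31 mm above the origin, where the jaws should take it.
- cone: Cone-shaped pale stone, 26 mm in diameter, 44 mm high, pointed at the top, standing in the other nest. Origin: centre of its underside. Leave alone.
- mug: White mug, 80 mm in diameter, 90 mm high, on the desk. Origin: centre of its underside. Leave alone.
- magnifier: Magnifying glass lying on the desk, 165 mm long, lens 72 mm across, at most 18 mm high. Origin: where the handle meets the lens; x points to the lens. Leave alone.
Things that resemble listed ones, but are neither listed nor needed, are in the scene too. What is shaped like the tongs but purple is not meant.

How it is judged:
On the way, in this order (a step that is already met when the one before it is completed fails the run):
1. the lid is open and rests on its stop (value of joint lid above 1.68 rad and height (world z) of tongs below 0.02 m), for 0.2 s.
2. the tongs are held in the fingers, off the desk, the egg still in its nest (height (world z) of tongs above 0.025 m and contact force between the fingers and tongs above 1 N and height (world z) of egg below 0.04 m), for 0.2 s.
At the end, for the whole second after the job is handed in: Tongs grip the egg, fingers grip the tongs; egg's underside over 100 mm above the desk, within 110 mm of the case's centre, slower than 0.03 m/s, carried by nothing else; tongs off case and desk; lid on its stop (over 1.68 rad); cone within 15 mm, mug and magnifier within 20 mm of their starts (height (world z) of egg above 0.1 m and horizontal distance between egg and case below 0.11 m and linear speed of egg below 0.03 m/s and contact force between tongs and egg above 0.5 N and contact force between the fingers and tongs above 1 N and contact force between the arm and egg below 0.1 N and contact force between case and egg below 0.05 N and contact force between case and tongs below 0.1 N and height (world z) of tongs above 0.08 m and value of joint lid above 1.68 rad and distance of cone from where it was at the start of the episode below 0.015 m and distance of each of mug, magnifier from where it was at the start of the episode below 0.02 m); the arm keeps its last pose, push and grip.
It fails at once if the fingers or arm touch a stone (contact force between any of the fingers, the arm and egg above 0.3 N or contact force between any of the fingers, the arm and cone above 0.3 N).
It fails at once if the cone is moved (distance of cone from where it was at the start of the episode above 0.015 m).
It fails at once if the mug or magnifier is moved (distance of any of mug, magnifier from where it was at the start of the episode above 0.02 m).
It also fails if it takes over 61 s, if anything falls off the work surface, if the arm or the gripper's body presses on something with over 40 N, if the wrist force passes 120 N, or if a joint passes its speed limit or range.

## Working session

There is one attempt and no reset: what is moved stays moved. The work goes in short steps, Python scripts to look and compute and a tool call to move; the robot and the scene stay as the last step left them, time stands still between calls to the robot, and variables do not carry over. Pictures are saved under pics/ and viewed, at most 10 in all, crops included, and the job is handed in when it is done.

Besides the shell and the picture viewer there is one more tool, called after ">>>" as name([rows], argument=value, ...), one row to a line, values as JSON. apply_moves: Moves the arm, as the interface text tells. Its arguments: {"type":"object","properties":{"moves":{"type":"array","items":{"type":"object","properties":{"linear":{"type":"array","items":{"type":"number"}},"turn":{"type":"array","items":{"type":"number"}},"claw":{"type":"number"}}}},"squeeze":{"type":"number"}},"required":["moves"]}

```bash
ls; mkdir -p pics
cat > h.py <<'E'
import numpy as np, cv2
from workcell import ctrl
def cam(n, save=None):
    c=ctrl.camera(n); c['R']=cv2.Rodrigues(np.array(c['rvec'],float))[0]; c['t']=np.array(c['tvec'],float).ravel()
    c['f']=210/np.tan(np.radians(c['fovy'])/2)
    if save: cv2.imwrite('pics/'+save,c['frame'])
    return c
def ray(c,u,v):
    d=np.array([(u-c['cx'])/c['f'],(v-c['cy'])/c['f'],1.]); return -c['R'].T@c['t'], c['R'].T@d
def onz(c,u,v,z):
    o,d=ray(c,u,v); return o+d*(z-o[2])/d[2]
def depthpt(c,u,v):
    o,d=ray(c,u,v); return o+d*c['z_map'][int(round(v)),int(round(u))]
def cloud(c):
    v,u=np.mgrid[0:420,0:560]; z=c['z_map']
    p=np.stack([(u-c['cx'])/c['f']*z,(v-c['cy'])/c['f']*z,z],-1)
    w=(p-c['t'])@c['R']; w[z==0]=np.nan; return w
def proj(c,p):
    q=c['R']@np.array(p)+c['t']; return c['f']*q[0]/q[2]+c['cx'],c['f']*q[1]/q[2]+c['cy']
E
python3 - <<'E'
from h import *
for n in('top','side'):
    c=cam(n,n+'0.png'); print(n,c['fovy'],c['cx'],c['cy'],-c['R'].T@c['t'],c['R'].round(2).tolist())
    np.savez('pics/'+n+'0.npz',**{k:c[k] for k in('frame','z_map','cx','cy','R','t','f')})
print(ctrl.state(), ctrl.pinch_z)
E
```

```text
pics
top 50.5305172808366 274.1913262057641 208.76907853212208 [ 0.34930905 -0.00978129  1.3906465 ] [[-0.01, -1.0, 0.02], [-0.99, 0.01, -0.17], [0.16, -0.02, -0.99]]
side 45.558610547332925 281.95157973041347 211.54613300405163 [-0.00915714  1.06149859  0.85388035] [[-0.89, -0.45, -0.02], [-0.22, 0.49, -0.85], [0.39, -0.75, -0.53]]
{'t': 0.1, 'joint_pos': array([-1.33200528e+00,  3.20247505e-01,  1.56548796e+00, -1.68171157e-05,
        1.25740070e+00, -2.00323249e-02]), 'qvel': array([ 0.0002458 , -0.00234954, -0.00421999, -0.00038038, -0.00037558,
       -0.00109279]), 'joint_torque': array([-2.85262740e-04, -4.13335025e+01, -2.32509452e+01,  7.27923936e-02,
        4.21944901e-02, -6.15320778e-05]), 'tool_pos': array([ 0.14704572, -0.55544599,  0.21321995]), 'eef_rot': array([-7.66270166e-04,  9.91637357e-01,  1.29053310e-01, -9.21950653e-05]), 'wrist_force': array([-0.42179426,  0.43495745,  0.6208613 ]), 'wrist_torque': array([-0.00892814, -0.02706684, -0.01342091]), 'gripper_force': 0.0, 'width': 0.0911561012132183} 0.0188
```

View pics/top0.png

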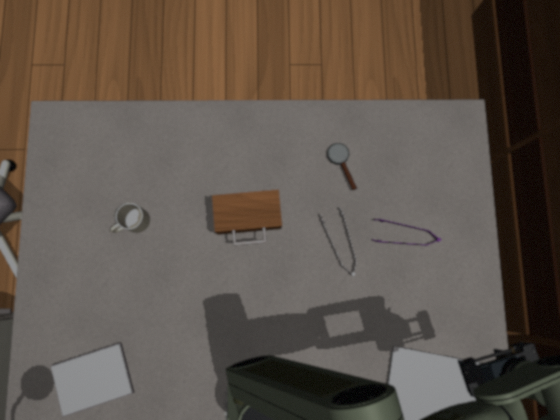

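View pics/side0.png

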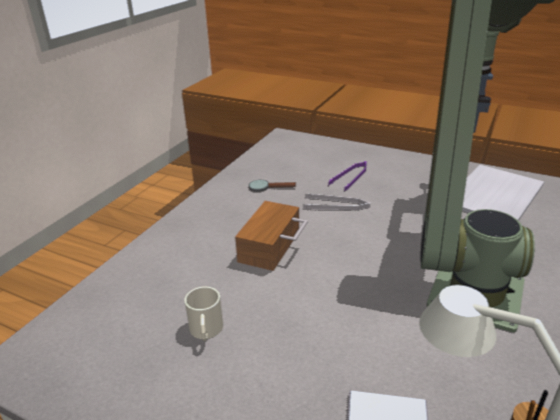

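The top view shows the case at about (246,212) with its handle at (249,238). The steel tongs have their rear at (352,272) and jaws at (320,213) and (340,208). The purple decoy is to their right, the mug is at (130,216) and the magnifier at (340,155). The side view agrees.

Run:
```python
from h import *
def ld(n): 
    d=np.load(f'pics/{n}0.npz'); return {k:d[k] for k in d}
for n in('top','side'):
    c=ld(n); w=cloud(c); hsv=cv2.cvtColor(c['frame'],cv2.COLOR_BGR2HSV)
    reg=(w[...,0]>0.3)&(w[...,0]<0.75)&(abs(w[...,1])<0.28)
    desk=reg&(w[...,2]<0.012)&(w[...,2]>-0.02); print(n,'desk z',np.nanmedian(w[...,2][desk]))
    m=reg&(w[...,2]>0.078)&(w[...,2]<0.1)&(hsv[...,1]>90)
    p=w[m]; r=cv2.minAreaRect(p[:,:2].astype(np.float32)); print(' lid top z',np.median(p[:,2]),len(p),r, cv2.boxPoints(r).round(4).tolist())
    # anything raised, grey: handle, tongs
    h=reg&(w[...,2]>0.05)&(w[...,2]<0.1)&(hsv[...,1]<=90)
    p=w[h]; print(' handle',len(p),p.mean(0) if len(p) else '')
    # tongs
    m=(reg&(w[...,2]>0.008)&(w[...,2]<0.04)).astype(np.uint8)
    k,l,s,ce=cv2.connectedComponentsWithStats(m)
    for i in range(1,k):
        if s[i,4]>15:
            q=w[l==i]; print(' comp',s[i].tolist(),q.mean(0).round(3),np.median(hsv[l==i],0),q[:,2].max().round(3),cv2.minAreaRect(q[:,:2].astype(np.float32)))
c=ld('top'); cv2.imwrite('pics/topcrop.png',cv2.resize(c['frame'][140:290,195:395],None,fx=4,fy=4,interpolation=cv2.INTER_CUBIC))
```

```text
top desk z -0.00045295601686567446
 lid top z 0.08645840530108209 2405 ((0.5641301274299622, 0.040839362889528275), (0.10933202505111694, 0.1978013813495636), 4.459529876708984) [[0.5019000172615051, 0.13519999384880066], [0.517300009727478, -0.06199999898672104], [0.6262999773025513, -0.05350000038743019], [0.6108999848365784, 0.1437000036239624]]
 handle 261 [0.51315821 0.02381066 0.08303124]
 comp [328, 156, 21, 25, 188] [ 0.726 -0.259  0.014] [50. 10. 77.] 0.025 ((0.709887683391571, -0.2488529235124588), (0.08017022162675858, 0.06072678044438362), 0.13410595059394836)
 comp [340, 207, 9, 24, 36] [ 0.548 -0.262  0.016] [ 12.   13.  100.5] 0.023 ((0.5463774800300598, -0.2610984742641449), (0.07656031847000122, 0.006230069790035486), 12.679872512817383)
 comp [321, 213, 32, 62, 88] [ 0.464 -0.227  0.016] [ 12.  13. 101.] 0.023 ((0.4661669135093689, -0.22791045904159546), (0.21021653711795807, 0.016385551542043686), 25.619457244873047)
 comp [239, 229, 24, 4, 31] [0.511 0.03  0.025] [12. 91. 52.] 0.039 ((0.5111348628997803, 0.030680745840072632), (0.0012546476209536195, 0.07067918777
[... 1181 characters left out ...]
 [ 0.525 -0.264  0.014] [167.  10. 119.] 0.022 ((0.5232959389686584, -0.26604512333869934), (0.12021420150995255, 0.015546092763543129), 15.130260467529297)
 comp [302, 202, 67, 8, 217] [ 0.461 -0.225  0.014] [165.   9. 119.] 0.022 ((0.4636475443840027, -0.22509735822677612), (0.2117340862751007, 0.02736625075340271), 26.86421775817871)
 comp [289, 222, 10, 15, 67] [ 0.515 -0.027  0.028] [ 12. 122.  92.] 0.039 ((0.5144577026367188, -0.021970033645629883), (0.0038268619682639837, 0.07801026850938797), 5.64397668838501)
 comp [236, 239, 55, 30, 490] [0.54  0.121 0.024] [ 13. 123.  92.] 0.04 ((0.5274246335029602, 0.10099570453166962), (0.1706419289112091, 0.089588962495327), 53.583152770996094)
```

View pics/topcrop.png

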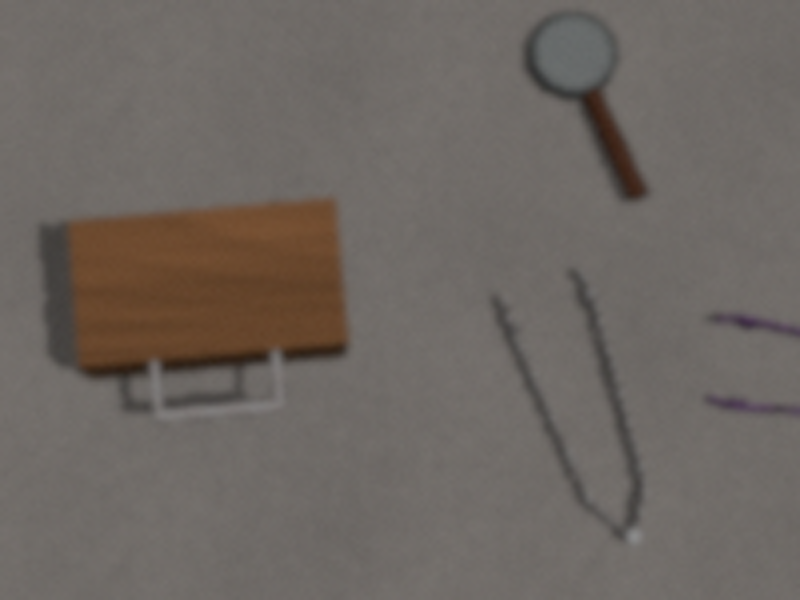

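The crop shows the handle bar at about original pixel (249.5,242.5), the tongs' pivot at (353,274), and the jaw tips at (319,214) and (338,207.5). I'll measure these now.

Run:
```python
from h import *
def ld(n): 
    d=np.load(f'pics/{n}0.npz'); return {k:d[k] for k in d}
T,S=ld('top'),ld('side')
print('handle ends z.079',onz(T,195+157/4,140+415/4,.084),onz(T,195+282/4,140+404/4,.084))
print('pivot',onz(T,353,273.5,.018),'tips',onz(T,318.75,214.25,.018),onz(T,338.3,207.5,.018))
for n,c in(('top',T),('side',S)):
    w=cloud(c); hsv=cv2.cvtColor(c['frame'],cv2.COLOR_BGR2HSV)
    h=(w[...,2]>.07)&(w[...,2]<.1)&(w[...,0]>.45)&(w[...,0]<.49)&(abs(w[...,1])<.12)
    p=w[h]; print(n,'bar',len(p),p.mean(0),p.min(0),p.max(0),np.percentile(p[:,2],90))
    m=(w[...,2]>.006)&(w[...,2]<.03)&(w[...,0]>.36)&(w[...,0]<.6)&(w[...,1]>-.31)&(w[...,1]<-.16)&~((hsv[...,0]>120)&(hsv[...,0]<160)&(hsv[...,1]>60))
    p=w[m]; print(n,'tongs',len(p),p.min(0),p.max(0))
    for x0 in np.arange(.37,.6,.015):
        q=p[(p[:,0]>=x0)&(p[:,0]<x0+.015)]
        if len(q): print('  x',x0.round(3),'y',q[:,1].min().round(4),q[:,1].max().round(4),len(q),q[:,2].max().round(3))
```

```text
handle ends z.079 [0.46464142 0.07694112 0.084     ] [ 0.47181732 -0.01478346  0.084     ]
pivot [ 0.37553211 -0.28239244  0.018     ] tips [ 0.56021071 -0.18236125  0.018     ] [ 0.58112945 -0.24451878  0.018     ]
top bar 144 [0.47260653 0.03446737 0.08215343] [ 0.46347329 -0.01633462  0.07420706] [0.48996913 0.08118504 0.0879614 ] 0.08547215380685318
top tongs 252 [ 0.36505426 -0.30982254  0.00605338] [ 0.59806998 -0.16275435  0.02456703]
  x 0.37 y -0.2895 -0.2006 22 0.021
  x 0.385 y -0.3068 -0.1766 20 0.025
  x 0.4 y -0.2986 -0.1834 19 0.023
  x 0.415 y -0.2942 -0.1775 19 0.022
  x 0.43 y -0.2908 -0.1963 16 0.021
  x 0.445 y -0.3098 -0.1628 19 0.019
  x 0.46 y -0.2833 -0.1661 19 0.021
  x 0.475 y -0.2858 -0.2137 19 0.023
  x 0.49 y -0.2955 -0.2066 17 0.019
  x 0.505 y -0.2719 -0.1708 17 0.02
  x 0.52 y -0.3003 -0.1947 14 0.021
  x 0.535 y -0.2884 -0.1894 19 0.023
  x 0.55 y -0.2794 -0.1748 18 0.021
  x 0.565 y -0.2835 -0.2516 8 0.019
  x 0.58 y -0.2506 -0.2456 3 0.015
  x 0.595 y -0.2682 -0.1793 2 0.007
side bar 112 [0.47067783 0.04216946 0.08240065] [ 0.46026442 -0.01573544  0.0766082 ] [0.48909987 0.08602271 0.08771442] 0.08561349465031277
side tongs 477 [ 0.36879321 -0.30728614  0.00603171] [ 0.59885224 -0.16406983  0.02212681]
  x 0.37 y -0.2851 -0.2614 25 0.021
  x 0.385 y -0.2917 -0.1866 38 0.021
  x 0.4 y -0.2935 -0.1971 38 0.021
  x 0.415 y -0.2937 -0.2344 36 0.019
  x 0.43 y -0.292 -0.2249 34 0.022
  x 0.445 y -0.2915 -0.2175 39 0.019
  x 0.46 y -0.2877 -0.2149 38 0.02
  x 0.475 y -0.2788 -0.2065 36 0.02
  x 0.49 y -0.2786 -0.2008 32 0.019
  x 0.505 y -0.2706 -0.1963 34 0.022
  x 0.52 y -0.2727 -0.1894 32 0.017
  x 0.535 y -0.3073 -0.1816 41 0.02
  x 0.55 y -0.2649 -0.1806 30 0.02
  x 0.565 y -0.2611 -0.2316 18 0.018
  x 0.58 y -0.2518 -0.2493 2 0.014
  x 0.595 y -0.1872 -0.1872 1 0.007
```

>>> apply_moves([
  {"turn":[0,0,-10],"claw":-0.34},
  {"turn":[0,0,-10],"claw":-0.34},
  {"turn":[0,0,-10],"claw":-0.34},
  {"turn":[0,0,-10],"claw":-0.34},
  {"turn":[0,0,-10],"claw":-0.34},
  {"turn":[0,0,-10],"claw":-0.34},
  {"turn":[0,0,-10],"claw":-0.34},
  {"turn":[0,0,-9.7],"claw":-0.34},
], squeeze=10)

```text
$.moves[0]: bad value
```

>>> apply_moves([
  {"linear":[4.7,3.05,0]},
  {"linear":[4.7,3.05,0]},
  {"linear":[4.7,3.05,0]},
  {"linear":[4.7,3.05,0]},
  {"linear":[4.7,3.05,0]},
  {"linear":[4.7,3.05,0]},
  {"linear":[4.7,3.05,0]},
  {"linear":[4.7,3.05,0]},
  {"linear":[4.7,3.05,0]},
  {"linear":[4.7,3.05,0]},
  {"linear":[4.7,3.05,0]},
  {"linear":[4.5,3.1,0]},
])

```text
$.moves[0]: bad value
```

```bash
cat >> h.py <<'E'
from scipy.spatial.transform import Rotation as Ro
def st():
    s=ctrl.state(); q=s['eef_rot']; R=Ro.from_quat([q[1],q[2],q[3],q[0]]).as_matrix(); p=np.array(s['tool_pos'])
    print('t',round(s['t'],2),'p',p.round(4),'x',R[:,0].round(3),'y',R[:,1].round(3),'z',R[:,2].round(3),'w',round(s['width'],4),'gf',s['gripper_force'],'F',np.round(s['wrist_force'],1))
    return p,R
def to(target,yaw):
    p,R=st(); cur=np.degrees(np.arctan2(R[1,0],R[0,0]))
    d=np.array(target)-p
    want=Ro.from_matrix(np.array([[np.cos(yaw),np.sin(yaw),0],[np.sin(yaw),-np.cos(yaw),0],[0,0,-1]]))
    print('shift cm',(R.T@d*100).round(2),'turn deg',np.degrees((Ro.from_matrix(R).inv()*want).as_rotvec()).round(2))
E
python3 - <<'E'
from h import *
to([.4685,.0338,.060],np.radians(94.5))
c=cam('wrist','w1.png')
E
```

```text
t 0.1 p [ 0.147  -0.5554  0.2132] x [0.967 0.256 0.   ] y [ 0.256 -0.967 -0.002] z [-0.     0.001 -1.   ] w 0.0912 gf 0.0 F [-0.4  0.4  0.6]
shift cm [ 46.16 -48.71  15.4 ] turn deg [-7.000e-02 -6.000e-02 -7.967e+01]
```

View pics/w1.png

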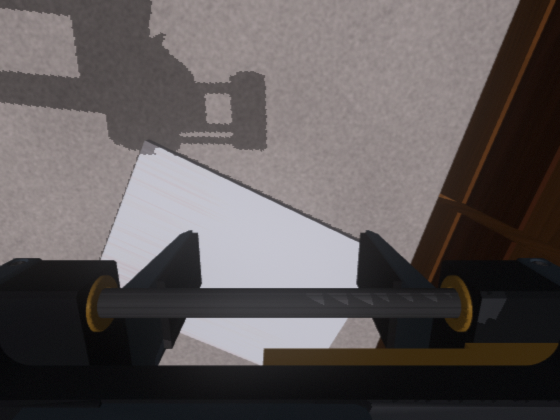

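The moves were refused because every row needs all three fields. The wrist picture therefore only shows the start pose, with the fingers over the white paper sheet.

>>> apply_moves([
  {"linear":[0,0,0],"turn":[0,0,-10],"claw":-0.34},
  {"linear":[0,0,0],"turn":[0,0,-10],"claw":-0.34},
  {"linear":[0,0,0],"turn":[0,0,-10],"claw":-0.34},
  {"linear":[0,0,0],"turn":[0,0,-10],"claw":-0.34},
  {"linear":[0,0,0],"turn":[0,0,-10],"claw":-0.34},
  {"linear":[0,0,0],"turn":[0,0,-10],"claw":-0.34},
  {"linear":[0,0,0],"turn":[0,0,-10],"claw":-0.34},
  {"linear":[0,0,0],"turn":[0,0,-9.7],"claw":-0.34},
], squeeze=10)

```text
t: 1.15
tool_pos: [0.1471, -0.5556, 0.2136]
eef_rot: [-0.0, 0.677, 0.736, 0.0]
wrist_force: [0.3, -0.1, 0.3]
width: 0.0303
gripper_force: 0.0
```

>>> apply_moves([
  {"linear":[4.7,3.05,0],"turn":[0,0,0],"claw":-0.34},
  {"linear":[4.7,3.05,0],"turn":[0,0,0],"claw":-0.34},
  {"linear":[4.7,3.05,0],"turn":[0,0,0],"claw":-0.34},
  {"linear":[4.7,3.05,0],"turn":[0,0,0],"claw":-0.34},
  {"linear":[4.7,3.05,0],"turn":[0,0,0],"claw":-0.34},
  {"linear":[4.7,3.05,0],"turn":[0,0,0],"claw":-0.34},
  {"linear":[4.7,3.05,0],"turn":[0,0,0],"claw":-0.34},
  {"linear":[4.7,3.05,0],"turn":[0,0,0],"claw":-0.34},
  {"linear":[4.7,3.05,0],"turn":[0,0,0],"claw":-0.34},
  {"linear":[4.7,3.05,0],"turn":[0,0,0],"claw":-0.34},
  {"linear":[4.7,3.05,0],"turn":[0,0,0],"claw":-0.34},
  {"linear":[4.5,3.1,0],"turn":[0,0,0],"claw":-0.34},
])

```text
t: 2.65
tool_pos: [0.4686, 0.0352, 0.2139]
eef_rot: [0.0, 0.678, 0.735, -0.0]
wrist_force: [0.3, -0.5, 0.1]
width: 0.0303
gripper_force: 0.0
```

Run:
```python
from h import *
to([.4685,.0338,.060],np.radians(94.5))
c=cam('wrist','w2.png')
w=cloud(c); m=(w[...,2]>.07)&(w[...,2]<.1)&(w[...,0]>.45)&(w[...,0]<.485)&(w[...,1]>0)&(w[...,1]<.07)
p=w[m]; print(len(p),p.mean(0),p[:,2].max()); top=p[p[:,2]>np.percentile(p[:,2],85)]; print(top.mean(0))
# grey bar line fit in xy
print(np.polyfit(p[:,1],p[:,0],1))
```

```text
t 2.65 p [0.4686 0.0352 0.2139] x [-0.08   0.997 -0.   ] y [0.997 0.08  0.   ] z [ 0. -0. -1.] w 0.0303 gf 0.0 F [ 0.3 -0.5  0.1]
shift cm [-0.13 -0.02 15.39] turn deg [0.   0.02 0.07]
697 [0.47041873 0.03573372 0.08216042] 0.08502990328924152
[0.47020878 0.03509979 0.08382351]
[-0.08082361  0.47330685]
```

View pics/w2.png

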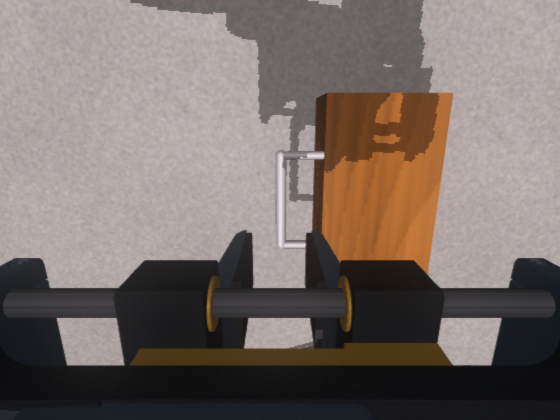

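The wrist view shows the handle bar as a vertical line at u≈281, rows 155–245, centred between the fingers at 250 and 310. I'll descend and pinch it.

>>> apply_moves([
  {"linear":[0,0.05,4],"turn":[0,0,0],"claw":-0.34},
  {"linear":[0,0,4],"turn":[0,0,0],"claw":-0.34},
  {"linear":[0,0,3],"turn":[0,0,0],"claw":-0.34},
  {"linear":[0,0,2.4],"turn":[0,0,0],"claw":-0.34},
  {"linear":[0,0,2],"turn":[0,0,0],"claw":-0.34},
  {"linear":[0,0,0],"turn":[0,0,0],"claw":-1},
  {"linear":[0,0,0],"turn":[0,0,0],"claw":-1},
  {"linear":[0,0,0],"turn":[0,0,0],"claw":-1},
], squeeze=12)

```text
t: 3.7
tool_pos: [0.4709, 0.0334, 0.0611]
eef_rot: [0.002, 0.679, 0.735, 0.002]
wrist_force: [3.9, -0.2, -2.9]
width: 0.0093
gripper_force: 12.0
```

Run:
```python
import numpy as np
a=np.arctan2(44,150); r=156.3
th=np.radians(np.linspace(0,97,25)); x=-r*np.cos(a+th); z=r*np.sin(a+th)
print(np.c_[np.degrees(th[1:]),np.diff(x)/10,-np.diff(z)/10].round(2))
```

```text
[[ 4.040e+00  3.500e-01 -1.050e+00]
 [ 8.080e+00  4.200e-01 -1.020e+00]
 [ 1.212e+01  4.900e-01 -9.900e-01]
 [ 1.617e+01  5.600e-01 -9.500e-01]
 [ 2.021e+01  6.200e-01 -9.100e-01]
 [ 2.425e+01  6.900e-01 -8.600e-01]
 [ 2.829e+01  7.500e-01 -8.100e-01]
 [ 3.233e+01  8.000e-01 -7.600e-01]
 [ 3.638e+01  8.500e-01 -7.000e-01]
 [ 4.042e+01  9.000e-01 -6.400e-01]
 [ 4.446e+01  9.400e-01 -5.700e-01]
 [ 4.850e+01  9.800e-01 -5.000e-01]
 [ 5.254e+01  1.010e+00 -4.300e-01]
 [ 5.658e+01  1.040e+00 -3.600e-01]
 [ 6.063e+01  1.060e+00 -2.900e-01]
 [ 6.467e+01  1.080e+00 -2.100e-01]
 [ 6.871e+01  1.090e+00 -1.300e-01]
 [ 7.275e+01  1.100e+00 -6.000e-02]
 [ 7.679e+01  1.100e+00  2.000e-02]
 [ 8.083e+01  1.100e+00  1.000e-01]
 [ 8.488e+01  1.090e+00  1.800e-01]
 [ 8.892e+01  1.070e+00  2.500e-01]
 [ 9.296e+01  1.050e+00  3.300e-01]
 [ 9.700e+01  1.030e+00  4.000e-01]]
```

>>> apply_moves([
  {"linear":[0,0.4,-1.05],"turn":[0,0,0],"claw":-1},
  {"linear":[0,0.47,-1.02],"turn":[0,0,0],"claw":-1},
  {"linear":[0,0.54,-0.99],"turn":[0,0,0],"claw":-1},
  {"linear":[0,0.58,-0.95],"turn":[0,0,0],"claw":-1},
  {"linear":[0,0.62,-0.91],"turn":[0,0,0],"claw":-1},
  {"linear":[0,0.69,-0.86],"turn":[0,0,0],"claw":-1},
  {"linear":[0,0.75,-0.81],"turn":[0,0,0],"claw":-1},
  {"linear":[0,0.8,-0.76],"turn":[0,0,0],"claw":-1},
  {"linear":[0,0.85,-0.7],"turn":[0,0,0],"claw":-1},
  {"linear":[0,0.9,-0.64],"turn":[0,0,0],"claw":-1},
  {"linear":[0,0.94,-0.57],"turn":[0,0,0],"claw":-1},
  {"linear":[0,0.98,-0.5],"turn":[0,0,0],"claw":-1},
])

```text
t: 5.2
tool_pos: [0.5538, 0.0401, 0.1586]
eef_rot: [-0.0, 0.679, 0.734, -0.0]
wrist_force: [-2.8, -2.0, 3.6]
width: 0.0099
gripper_force: 12.0
```

>>> apply_moves([
  {"linear":[0,1.01,-0.43],"turn":[0,0,0],"claw":-1},
  {"linear":[0,1.04,-0.36],"turn":[0,0,0],"claw":-1},
  {"linear":[0,1.06,-0.29],"turn":[0,0,0],"claw":-1},
  {"linear":[0,1.08,-0.21],"turn":[0,0,0],"claw":-1},
  {"linear":[0,1.09,-0.13],"turn":[0,0,0],"claw":-1},
  {"linear":[0,1.1,-0.06],"turn":[0,0,0],"claw":-1},
  {"linear":[0,1.1,0.02],"turn":[0,0,0],"claw":-1},
  {"linear":[0,1.1,0.1],"turn":[0,0,0],"claw":-1},
  {"linear":[0,1.09,0.18],"turn":[0,0,0],"claw":-1},
  {"linear":[0,1.07,0.25],"turn":[0,0,0],"claw":-1},
  {"linear":[0,1.05,0.33],"turn":[0,0,0],"claw":-1},
  {"linear":[0,1.03,0.4],"turn":[0,0,0],"claw":-1},
])

```text
t: 6.7
tool_pos: [0.6821, 0.0503, 0.1592]
eef_rot: [0.0, 0.679, 0.734, 0.0]
wrist_force: [0.1, -0.6, -0.2]
width: 0.0097
gripper_force: 12.0
```

>>> apply_moves([
  {"linear":[0,0,0],"turn":[0,0,0],"claw":-0.3},
  {"linear":[0,0,0],"turn":[0,0,0],"claw":-0.3},
  {"linear":[0,0,-2],"turn":[0,0,0],"claw":-0.3},
  {"linear":[0,0,-4],"turn":[0,0,0],"claw":-0.3},
  {"linear":[0,-3,-4],"turn":[0,0,0],"claw":-0.3},
  {"linear":[0,-6,0],"turn":[0,0,0],"claw":-0.3},
  {"linear":[0,-6,0],"turn":[0,0,0],"claw":-0.3},
  {"linear":[0,-6,0],"turn":[0,0,0],"claw":-0.3},
  {"linear":[0,-6,0],"turn":[0,0,0],"claw":-0.3},
])

```text
t: 7.82
tool_pos: [0.4098, 0.0288, 0.2598]
eef_rot: [0.0, 0.679, 0.735, 0.0]
wrist_force: [-0.0, -0.8, 1.4]
width: 0.0319
gripper_force: 0.0
```

Run:
```python
from h import *
st()
for n in('top','side','wrist'):
    c=cam(n,n+'1.png')
    np.savez('pics/'+n+'1.npz',**{k:c[k] for k in('frame','z_map','cx','cy','R','t','f')})
    w=cloud(c); m=(w[...,2]>.025)&(w[...,2]<.09)&(w[...,0]>.49)&(w[...,0]<.65)&(w[...,1]>-.07)&(w[...,1]<.15)
    p=w[m&(w[...,2]>.045)&(w[...,0]<.61)]; print(n,len(p), p.mean(0) if len(p) else '')
A=cv2.imread('pics/top1.png')[140:300,180:380]; B=cv2.imread('pics/side1.png')[140:300,180:380]
cv2.imwrite('pics/both1.png',np.vstack([cv2.resize(i,(375,300),interpolation=cv2.INTER_CUBIC) for i in(A,B)]))
```

```text
t 7.83 p [0.4098 0.0288 0.2598] x [-0.079  0.997  0.   ] y [0.997 0.079 0.001] z [ 0.001  0.    -1.   ] w 0.0319 gf 0.0 F [-0.  -0.8  1.4]
top 129 [0.57175409 0.06385935 0.06692738]
side 191 [0.5686482  0.07009461 0.06132683]
wrist 1097 [0.56849065 0.06907363 0.06473288]
```

View pics/both1.png

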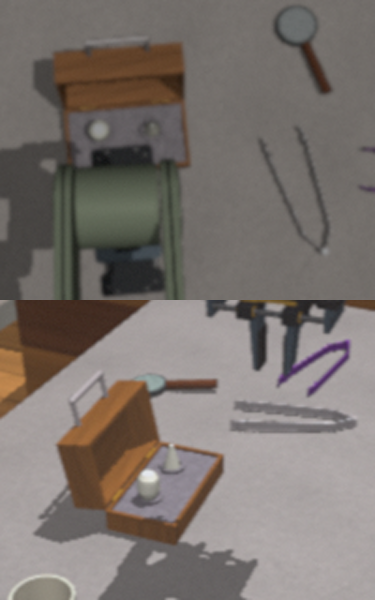

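The lid is open. The egg is in the +y nest and the cone in the -y nest. I'll go over the tongs and measure the stones in the saved views meanwhile.

>>> apply_moves([
  {"linear":[-5.64,0.76,0],"turn":[0,0,0],"claw":0.6},
  {"linear":[-5.64,0.76,0],"turn":[0,0,0],"claw":0.6},
  {"linear":[-5.64,0.76,0],"turn":[0,0,0],"claw":0.6},
  {"linear":[-5.64,0.76,0],"turn":[0,0,0],"claw":0.6},
  {"linear":[-5.64,0.76,0],"turn":[0,0,0],"claw":0.6},
  {"linear":[0,0,0],"turn":[0,0,10.7],"claw":0.6},
  {"linear":[0,0,0],"turn":[0,0,10.7],"claw":0.6},
  {"linear":[0,0,0],"turn":[0,0,10.7],"claw":0.6},
  {"linear":[0,0,0],"turn":[0,0,10.7],"claw":0.6},
  {"linear":[0,0,0],"turn":[0,0,10.7],"claw":0.6},
  {"linear":[0,0,0],"turn":[0,0,10.7],"claw":0.6},
  {"linear":[0,0,0],"turn":[0,0,10.7],"claw":0.6},
])

```text
t: 9.48
tool_pos: [0.4736, -0.2498, 0.2596]
eef_rot: [0.0, 0.986, 0.167, 0.0]
wrist_force: [-0.8, -0.8, 0.3]
width: 0.0733
gripper_force: 0.0
```

Run:
```python
from h import *
a=np.radians(4.5); C=np.array([.5635,.0415]); ex=np.array([np.cos(a),np.sin(a)]); ey=np.array([-ex[1],ex[0]])
print('expected egg',C+.01*ex+.0425*ey,'cone',C+.01*ex-.0425*ey)
for n in('top','side','wrist'):
    d=np.load(f'pics/{n}1.npz'); c={k:d[k] for k in d}; w=cloud(c)
    L=np.stack([(w[...,:2]-C)@ex,(w[...,:2]-C)@ey,w[...,2]],-1)
    for nm,y in(('egg',.0425),('cone',-.0425)):
        m=(abs(L[...,0]-.01)<.025)&(abs(L[...,1]-y)<.03)&(L[...,2]>.044)&(L[...,2]<.09)
        if n=='wrist' : 
            pass
        p=L[m]
        if len(p)<4: continue
        b=p[(p[:,2]>.044)]
        r=cv2.minEnclosingCircle(b[:,:2].astype(np.float32))
        print(n,nm,len(p),'min',p.min(0).round(4),'max',p.max(0).round(4),'circ',np.round(r[0],4),round(r[1],4))
    # lid panel: points beyond hinge high
    m=(L[...,0]>.04)&(L[...,0]<.16)&(abs(L[...,1])<.09)&(L[...,2]>.06)&(L[...,2]<.2)
    p=L[m]; print(n,'lid',len(p),p.min(0).round(3),p.max(0).round(3))
st()
c=cam('wrist','w3.png')
np.savez('pics/wrist3.npz',**{k:c[k] for k in('frame','z_map','cx','cy','R','t','f')})
```

```text
expected egg [0.57013466 0.08465358] cone [ 5.76803685e-01 -8.43957264e-05]
top egg 101 min [-0.0042  0.0248  0.0515] max [0.0274 0.0555 0.08  ] circ [0.0122 0.0405] 0.017
top cone 31 min [ 0.0028 -0.0538  0.0444] max [ 0.019  -0.035   0.0737] circ [ 0.0108 -0.0442] 0.0098
top lid 1206 [ 0.074 -0.09   0.128] [0.132 0.09  0.185]
side egg 145 min [-0.0063  0.033   0.0441] max [0.0234 0.065  0.0775] circ [0.0077 0.0482] 0.0169
side cone 51 min [-0.002  -0.0487  0.0444] max [ 0.0179 -0.0275  0.0727] circ [ 0.0069 -0.0383] 0.0112
side lid 918 [ 0.058 -0.09   0.06 ] [0.13  0.09  0.182]
wrist egg 871 min [-0.0051  0.0268  0.0442] max [0.027  0.0601 0.0759] circ [0.0118 0.0435] 0.017
wrist cone 241 min [ 0.0013 -0.05    0.044 ] max [ 0.0184 -0.0314  0.0733] circ [ 0.01   -0.0406] 0.0097
wrist lid 7990 [ 0.074 -0.09   0.06 ] [0.124 0.09  0.144]
t 9.47 p [ 0.4736 -0.2498  0.2596] x [0.944 0.33  0.001] y [ 0.33  -0.944  0.001] z [ 0.001 -0.    -1.   ] w 0.0733 gf 0.0 F [-0.8 -0.8  0.3]
```

View pics/w3.png

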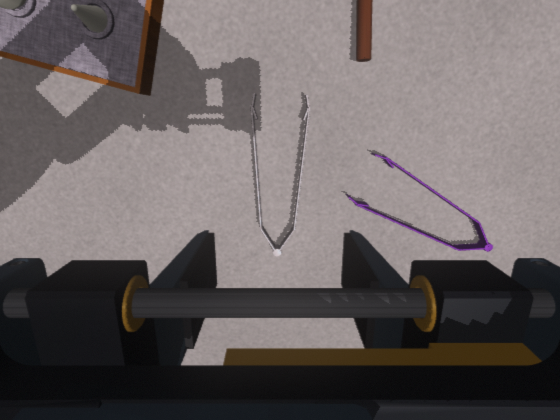

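The wrist view shows the steel tongs' pivot at (277,252) and the jaw tips at about (255,97) and (306,97). The purple decoy is to the right.

Run:
```python
from h import *
d=np.load('pics/wrist3.npz'); c={k:d[k] for k in d}
w=cloud(c); hsv=cv2.cvtColor(c['frame'],cv2.COLOR_BGR2HSV)
m=np.zeros(w.shape[:2],bool); m[85:258,240:318]=True
m&=(w[...,2]>.011)&(w[...,2]<.024)
p=w[m]; print(len(p),np.percentile(p[:,2],[50,95]))
pv=p[(np.where(m)[0]>246)]; print('pivot',pv.mean(0), onz(c,277,252,.02))
tp=onz(c,255,97,.018),onz(c,306,97,.018); print('tips',tp)
pv=onz(c,277,252,.02)[:2]
# left/right arms: per-row midpoint
rows,cols=np.where(m); mids=[]
for r in range(105,222,3):
    cs=cols[rows==r]
    L=cs[cs<278];Rr=cs[cs>278]
    if len(L) and len(Rr):
        a=w[r,int(L.mean().round())][:2];b=w[r,int(Rr.mean().round())][:2]; mids.append(np.r_[(a+b)/2,np.linalg.norm(a-b)])
mids=np.array(mids); u=np.linalg.svd(mids[:,:2]-mids[:,:2].mean(0))[2][0]; u*=np.sign(u[0])
print('dir deg',np.degrees(np.arctan2(u[1],u[0])))
mt=(tp[0]+tp[1])[:2]/2; u2=mt-pv; print('pivot->tips',np.linalg.norm(u2),np.degrees(np.arctan2(u2[1],u2[0])))
s=(mids[:,:2]-pv)@u
print(np.c_[s,mids[:,2],(mids[:,:2]-pv)@np.array([-u[1],u[0]])][::4].round(4))
u2/=np.linalg.norm(u2)
print('grip',pv+.1*u2,pv+.1*u)
to(np.r_[pv+.1*u2,.003],np.arctan2(u2[1],u2[0]))
```

```text
832 [0.01685301 0.01829382]
pivot [ 0.37761346 -0.27979139  0.01676194] [ 0.37744993 -0.28049459  0.02      ]
tips (array([ 0.55953689, -0.18887566,  0.018     ]), array([ 0.57990982, -0.24707056,  0.018     ]))
dir deg 18.041488977061853
pivot->tips 0.20218309700068293 18.012953269638277
[[ 1.930e-01  6.830e-02  3.000e-04]
 [ 1.789e-01  6.430e-02  1.400e-03]
 [ 1.646e-01  6.720e-02  8.000e-04]
 [ 1.499e-01  6.290e-02  5.000e-04]
 [ 1.350e-01  6.220e-02  8.000e-04]
 [ 1.196e-01  5.910e-02 -1.000e-04]
 [ 1.043e-01  5.690e-02  9.000e-04]
 [ 8.810e-02  5.250e-02  6.000e-04]
 [ 7.210e-02  5.160e-02  9.000e-04]
 [ 5.540e-02  4.820e-02 -2.000e-04]]
grip [ 0.4725486  -0.24957139] [ 0.47253318 -0.24952403]
t 9.53 p [ 0.4736 -0.2498  0.2596] x [0.945 0.327 0.001] y [ 0.327 -0.945  0.001] z [ 0.001 -0.001 -1.   ] w 0.073 gf 0.0 F [-0.3 -0.9  0.3]
shift cm [-0.11 -0.08 25.66] turn deg [ 0.05 -0.05  1.04]
```

>>> apply_moves([
  {"linear":[-0.1,-0.08,5],"turn":[0,0,1],"claw":0.8},
  {"linear":[0,0,5],"turn":[0,0,0],"claw":0.8},
  {"linear":[0,0,5],"turn":[0,0,0],"claw":0.8},
  {"linear":[0,0,4],"turn":[0,0,0],"claw":0.8},
  {"linear":[0,0,3],"turn":[0,0,0],"claw":0.8},
  {"linear":[0,0,2],"turn":[0,0,0],"claw":0.8},
  {"linear":[0,0,1.6],"turn":[0,0,0],"claw":0.8},
  {"linear":[0,0,0],"turn":[0,0,0],"claw":0.4},
  {"linear":[0,0,0],"turn":[0,0,0],"claw":0.2},
  {"linear":[0,0,0],"turn":[0,0,0],"claw":0.1},
  {"linear":[0,0,0],"turn":[0,0,0],"claw":0.1},
  {"linear":[0,0,0],"turn":[0,0,0],"claw":0.1},
], squeeze=25)

```text
t: 11.02
tool_pos: [0.4717, -0.249, 0.0043]
eef_rot: [0.0, 0.987, 0.162, 0.001]
wrist_force: [0.3, 0.1, 5.4]
width: 0.0504
gripper_force: 7.1
```

>>> apply_moves([
  {"linear":[0,0,-0.5],"turn":[0,0,0],"claw":0.1},
  {"linear":[0,0,-1],"turn":[0,0,0],"claw":0.1},
  {"linear":[0,0,-1.5],"turn":[0,0,0],"claw":0.1},
  {"linear":[0,0,-2],"turn":[0,0,0],"claw":0.1},
  {"linear":[0,0,-2.5],"turn":[0,0,0],"claw":0.1},
  {"linear":[0,0,-2.5],"turn":[0,0,0],"claw":0.1},
  {"linear":[0,0,-2],"turn":[0,0,0],"claw":0.1},
  {"linear":[0,0,-1],"turn":[0,0,0],"claw":0.1},
  {"linear":[0,0,0],"turn":[0,0,0],"claw":0.1},
])

```text
t: 12.15
tool_pos: [0.4714, -0.249, 0.1344]
eef_rot: [0.001, 0.987, 0.162, 0.001]
wrist_force: [-0.3, -0.4, -1.4]
width: 0.0503
gripper_force: 5.0
```

Run:
```python
from h import *
st(); c=cam('wrist','w4.png'); s=cam('side','s4.png')
cv2.imwrite('pics/both4.png',np.vstack([cv2.resize(c['frame'],(400,300)),cv2.resize(s['frame'][80:260,220:460],(400,300),interpolation=cv2.INTER_CUBIC)]))
```

```text
t 12.15 p [ 0.4714 -0.249   0.1344] x [0.948 0.319 0.001] y [ 0.319 -0.948  0.001] z [ 0.002 -0.001 -1.   ] w 0.0503 gf 5.021748393774033 F [-0.3 -0.4 -1.4]
```

View pics/both4.png

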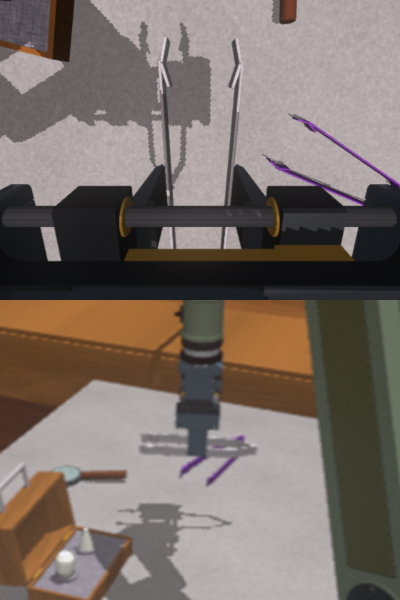

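The tongs are held level, with the jaws ahead at about (165,75) and (236,75) in the wrist half of the picture. Next I'll move over the egg.

>>> apply_moves([
  {"linear":[0,0,0],"turn":[0,0,7],"claw":0.1},
  {"linear":[0,0,0],"turn":[0,0,7],"claw":0.1},
  {"linear":[0.3,-2.5,0],"turn":[0,0,0],"claw":0.1},
  {"linear":[0.4,-4,0],"turn":[0,0,0],"claw":0.1},
  {"linear":[0.4,-5,0],"turn":[0,0,0],"claw":0.1},
  {"linear":[0.5,-5,0],"turn":[0,0,0],"claw":0.1},
  {"linear":[0.4,-5,0],"turn":[0,0,0],"claw":0.1},
  {"linear":[0.4,-5,0],"turn":[0,0,0],"claw":0.1},
  {"linear":[0.3,-4,0],"turn":[0,0,0],"claw":0.1},
  {"linear":[0.3,-2,0],"turn":[0,0,0],"claw":0.1},
  {"linear":[0,0,0],"turn":[0,0,0],"claw":0.1},
])

```text
t: 13.62
tool_pos: [0.4743, 0.0785, 0.1327]
eef_rot: [0.0, 0.999, 0.042, -0.001]
wrist_force: [-0.7, 0.1, -1.3]
width: 0.0504
gripper_force: 5.0
```

Run:
```python
from h import *
p,R=st(); c=cam('wrist','w5.png')
np.savez('pics/wrist5.npz',**{k:c[k] for k in('frame','z_map','cx','cy','R','t','f')})
w=cloud(c); T=(w-p)@R   # tool coords
to([.476,.0778,.1344],np.radians(4.5))
m=(T[...,0]>.05)&(T[...,0]<.125)&(abs(T[...,1])<.05)&(T[...,2]>-.035)&(T[...,2]<.02)
for s in(-1,1):
    for a in np.arange(.05,.125,.0075):
        k=m&(np.sign(T[...,1])==s)&(T[...,0]>=a)&(T[...,0]<a+.0075); q=T[k]
        if len(q): print(s,a.round(4),len(q),'y',np.abs(q[:,1]).min().round(4),np.abs(q[:,1]).max().round(4),'z',q[:,2].min().round(4),q[:,2].max().round(4))
C=np.array([.5716,.0853])
k=(np.hypot(w[...,0]-C[0],w[...,1]-C[1])<.03)&(w[...,2]>.045)&(w[...,2]<.085)
q=T[k]; print('egg tool',len(q),q.min(0),q.max(0)); r=cv2.minEnclosingCircle(q[:,:2].astype(np.float32)); print(r, 'world',w[k].min(0),w[k].max(0))
```

```text
t 13.62 p [0.4743 0.0785 0.1327] x [ 0.997  0.083 -0.002] y [ 0.083 -0.997  0.   ] z [-0.002 -0.    -1.   ] w 0.0504 gf 5.021942630410194 F [-0.7  0.1 -1.3]
t 13.68 p [0.4743 0.0776 0.1327] x [ 0.997  0.082 -0.002] y [ 0.082 -0.997  0.001] z [-0.002 -0.001 -1.   ] w 0.0501 gf 5.021897256374359 F [ 0.5  0.4 -1.9]
shift cm [ 0.17 -0.   -0.17] turn deg [0.04 0.11 0.22]
-1 0.05 137 y 0.0241 0.0267 z -0.0143 0.005
-1 0.0575 145 y 0.0242 0.0268 z -0.0145 0.004
-1 0.065 152 y 0.0245 0.0272 z -0.0147 0.0044
-1 0.0725 215 y 0.02 0.0272 z -0.0148 0.0041
-1 0.08 267 y 0.0208 0.0275 z -0.0144 0.0037
-1 0.0875 211 y 0.0229 0.0276 z -0.0147 0.0035
-1 0.095 189 y 0.0216 0.0255 z -0.0143 0.0047
-1 0.1025 115 y 0.0207 0.0239 z -0.0147 0.0037
1 0.05 141 y 0.0237 0.0266 z -0.0146 0.0037
1 0.0575 151 y 0.024 0.0267 z -0.0148 0.0037
1 0.065 157 y 0.0244 0.0272 z -0.0151 0.0039
1 0.0725 230 y 0.0202 0.0274 z -0.0143 0.0043
1 0.08 269 y 0.0212 0.028 z -0.0147 0.0034
1 0.0875 211 y 0.0234 0.028 z -0.0146 0.0046
1 0.095 193 y 0.0222 0.0259 z -0.0149 0.0038
1 0.1025 106 y 0.0215 0.0246 z -0.0146 0.0048
egg tool 1881 [ 0.08193934 -0.01534328  0.0562411 ] [0.11576473 0.01728836 0.07850578]
((0.09887100011110306, 0.0010030800476670265), 0.017009418457746506) world [0.55586861 0.06924217 0.05400736] [0.58960674 0.10214586 0.07624546]
```

View pics/w5.png

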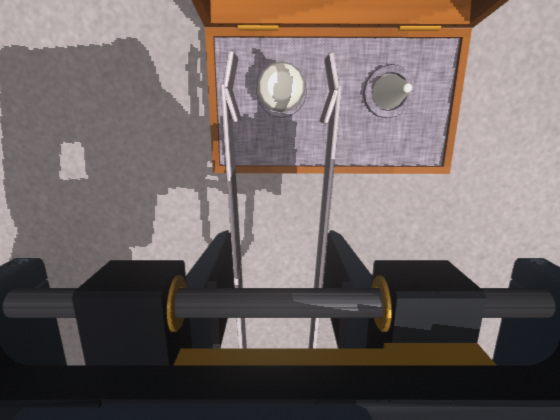

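The wrist view shows the egg at (281,87) between the jaws at (230,88) and (333,88), with the cone well clear at (390,92). I need about 8.5 mm forward, then down.

>>> apply_moves([
  {"linear":[0.45,0.04,0],"turn":[0,0,0],"claw":0.12},
  {"linear":[0.4,0.04,0],"turn":[0,0,0],"claw":0.12},
  {"linear":[0,0,1],"turn":[0,0,0],"claw":0.12},
  {"linear":[0,0,1],"turn":[0,0,0],"claw":0.12},
  {"linear":[0,0,0.5],"turn":[0,0,0],"claw":0.12},
  {"linear":[0,0,0],"turn":[0,0,0],"claw":0.12},
])

```text
t: 14.42
tool_pos: [0.4829, 0.0774, 0.1079]
eef_rot: [0.0, 0.999, 0.04, -0.001]
wrist_force: [-0.3, 0.0, -0.4]
width: 0.0509
gripper_force: 5.0
```

```bash
cat > chk.py <<'E'
from h import *
p,R=st(); c=cam('wrist'); w=cloud(c); T=(w-p)@R
m=(T[...,0]>.06)&(T[...,0]<.125)&(abs(T[...,1])<.05)&(T[...,2]>-.035)&(T[...,2]<.008)
C=np.array([.5716,.0853])
k=(np.hypot(w[...,0]-C[0],w[...,1]-C[1])<.0195)&(w[...,2]>.056)&(w[...,2]<.085)
for s in(-1,1):
    q=T[m&~k&(np.sign(T[...,1])==s)]; print('jaw',s,q.min(0).round(4),q.max(0).round(4),'apex x',q[np.abs(q[:,1])>np.abs(q[:,1]).max()-.001][:,0].mean().round(4))
q=T[k]; print('egg',cv2.minEnclosingCircle(q[:,:2].astype(np.float32)),'ztop world',w[k][:,2].max())
E
python3 chk.py
```

```text
t 14.43 p [0.4829 0.0774 0.1079] x [ 0.997  0.081 -0.001] y [ 0.081 -0.997  0.   ] z [-0.001 -0.    -1.   ] w 0.0509 gf 4.95425172150135 F [-0.3  0.  -0.4]
jaw -1 [ 0.06   -0.0285 -0.0152] [ 0.1073 -0.0207  0.0054] apex x 0.0827
jaw 1 [ 0.06    0.0208 -0.0154] [0.1067 0.029  0.0044] apex x 0.0872
egg ((0.090419240295887, -0.00127459189388901), 0.017020832747220993) ztop world 0.07635289408906085
```

>>> apply_moves([
  {"linear":[0,-0.06,1],"turn":[0,0,0],"claw":0.12},
  {"linear":[0,0,1],"turn":[0,0,0],"claw":0.12},
  {"linear":[0,0,1],"turn":[0,0,0],"claw":0.12},
  {"linear":[0,0,1],"turn":[0,0,0],"claw":0.12},
  {"linear":[0,0,1],"turn":[0,0,0],"claw":0.12},
  {"linear":[0,0,0.6],"turn":[0,0,0],"claw":0.12},
  {"linear":[0,0,0.3],"turn":[0,0,0],"claw":0.12},
  {"linear":[0,0,0],"turn":[0,0,0],"claw":0.12},
])

```text
t: 15.48
tool_pos: [0.4834, 0.078, 0.0495]
eef_rot: [0.0, 0.999, 0.04, -0.0]
wrist_force: [-0.2, -0.2, -0.7]
width: 0.0516
gripper_force: 5.0
```

```bash
python3 chk.py
```

```text
t 15.47 p [0.4834 0.078  0.0495] x [ 0.997  0.081 -0.   ] y [ 0.081 -0.997  0.   ] z [-0. -0. -1.] w 0.0516 gf 4.954279214143753 F [-0.2 -0.2 -0.7]
jaw -1 [ 0.06   -0.0286 -0.015 ] [ 0.1075 -0.0208  0.0044] apex x 0.0832
jaw 1 [ 0.0601  0.0209 -0.0153] [0.1068 0.0289 0.0052] apex x 0.0866
egg ((0.08980634808540344, -0.0004971036687493324), 0.017031919211149216) ztop world 0.07654253439419742
```

Well centred. I'll close gradually, with a firm squeeze.

>>> apply_moves([
  {"linear":[0,0,0],"turn":[0,0,0],"claw":0.06},
  {"linear":[0,0,0],"turn":[0,0,0],"claw":0},
  {"linear":[0,0,0],"turn":[0,0,0],"claw":-0.04},
  {"linear":[0,0,0],"turn":[0,0,0],"claw":-0.08},
  {"linear":[0,0,0],"turn":[0,0,0],"claw":-0.14},
  {"linear":[0,0,0],"turn":[0,0,0],"claw":-0.25},
  {"linear":[0,0,0],"turn":[0,0,0],"claw":-0.5},
  {"linear":[0,0,0],"turn":[0,0,0],"claw":-1},
  {"linear":[0,0,0],"turn":[0,0,0],"claw":-1},
], squeeze=30)

```text
t: 16.65
tool_pos: [0.4834, 0.078, 0.0495]
eef_rot: [0.0, 0.999, 0.04, 0.0]
wrist_force: [0.1, 0.0, 0.3]
width: 0.0418
gripper_force: 29.9
```

```bash
python3 chk.py
```

```text
t 16.65 p [0.4834 0.078  0.0495] x [0.997 0.081 0.   ] y [ 0.081 -0.997  0.   ] z [ 0. -0. -1.] w 0.0418 gf 29.905499517917633 F [0.1 0.  0.3]
jaw -1 [ 0.06   -0.0214 -0.0145] [ 0.1073 -0.0138  0.0046] apex x 0.0763
jaw 1 [ 0.0601  0.0138 -0.0146] [0.107  0.0214 0.0042] apex x 0.0783
egg ((0.08842206746339798, -0.00013665691949427128), 0.019583258777856827) ztop world 0.0769608173776721
```

>>> apply_moves([
  {"linear":[0,0,-0.3],"turn":[0,0,0],"claw":-1},
  {"linear":[0,0,-0.6],"turn":[0,0,0],"claw":-1},
  {"linear":[0,0,-1],"turn":[0,0,0],"claw":-1},
  {"linear":[0,0,-1.3],"turn":[0,0,0],"claw":-1},
  {"linear":[0,0,-1.5],"turn":[0,0,0],"claw":-1},
  {"linear":[0,0,-1.5],"turn":[0,0,0],"claw":-1},
  {"linear":[0,0,-1.5],"turn":[0,0,0],"claw":-1},
  {"linear":[0,0,-1.2],"turn":[0,0,0],"claw":-1},
  {"linear":[0,0,-0.8],"turn":[0,0,0],"claw":-1},
  {"linear":[0,0,-0.3],"turn":[0,0,0],"claw":-1},
  {"linear":[0,0,0],"turn":[0,0,0],"claw":-1},
  {"linear":[0,0,0],"turn":[0,0,0],"claw":-1},
])

```text
t: 18.2
tool_pos: [0.483, 0.078, 0.1491]
eef_rot: [0.0, 0.999, 0.04, -0.001]
wrist_force: [-0.5, -1.1, -1.9]
width: 0.0421
gripper_force: 29.9
```

Run:
```python
from h import *
st(); c=cam('wrist'); s=cam('side'); w=cloud(s); 
k=(np.hypot(w[...,0]-.572,w[...,1]-.085)<.03)&(w[...,2]>.09)&(w[...,2]<.22); print('raised pts z',w[k][:,2].min(),w[k][:,2].max(),k.sum())
cv2.imwrite('pics/both6.png',np.vstack([cv2.resize(c['frame'],(400,300)),cv2.resize(s['frame'][140:320,180:420],(400,300),interpolation=cv2.INTER_CUBIC)]))
```

```text
t 18.2 p [0.483  0.078  0.1491] x [ 0.997  0.081 -0.001] y [ 0.081 -0.997  0.   ] z [-0.001 -0.    -1.   ] w 0.0421 gf 29.903900921344757 F [-0.5 -1.1 -1.9]
raised pts z 0.13181469934385354 0.17663559692371708 206
```

View pics/both6.png

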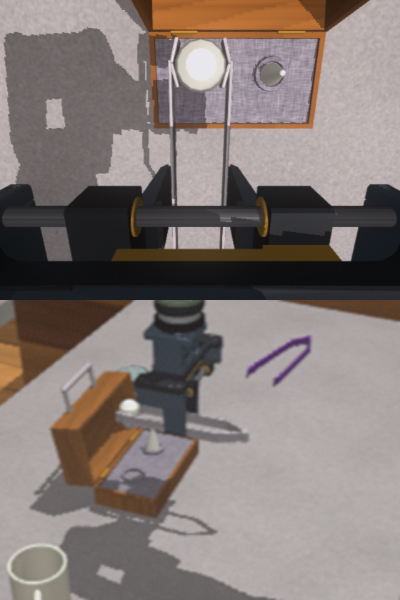

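The egg is held in the jaws at (200,65) in the wrist half, with its underside about 130 mm above the desk. Its nest is empty, the cone is still in place and the lid is open. I'll hand in the job.

```bash
python3 -c "
from workcell import ctrl
print(ctrl.job_done())"
```

```text
the job is handed in; nothing more can be done
None
```

I opened the lid onto its stop, lifted the egg about 10 cm out of its nest with the steel tongs, and handed the job in at 18.2 s while holding it; no verdict came back.

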